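Unlock the sample incubator's lid and prop it open on its over-centre stay

ROBOT

A 7-joint arm with a two-finger parallel gripper is mounted at the origin on the work surface. World frame = base frame: x ahead of the robot, y to its left, z up, the work surface at z = 0. Lengths are in m, angles in rad, forces in N, time in s.
With the tool pointing down it reaches from about 0.4 to 0.9 m from the base axis. Payload 5.5 kg.
Tool frame: the origin (TCP) lies at the very end of the fingers, on their centre line; the grasp point (between the pads) lies behind it (manip.grasp_offset is the z of the grasp point in the tool frame, in m); z points along the fingers, y is the line along which they close (so a half turn about z gives the same grasp; the last joint's range is limited). The gripper opens to 92 mm and grips with 3 to 60 N. Pads are 19 mm wide; open, the fingers measure 130 mm over their backs; the gripper's body (75 mm by 190 mm) begins 47 mm behind the grasp point.
Start: joints at [-1.021, 0.501, -0.427, 1.55, 0.221, 1.138, -0.21], TCP at [0.184, 0.623, 0.227] pointing down, gripper open.
Joint ranges: [-2.88, 2.88], [-0.31, 2.03], [-1.54, 1.56], [0.2, 2.42], [-1.41, 4.55], [0.19, 2.02], [-2.57, 2.57]. Speed limits (rad/s): [2.57, 2.57, 3.14, 3.14, 3.14, 3.14, 3.14].

INTERFACE

Orientations are given as [roll, pitch, yaw] about the fixed x, y, z axes, in that order (R = Rz(yaw) Ry(pitch) Rx(roll)).
In Python, from rig import manip gives the robot as it stands.
- The arm moves only by the tool servo_tool, never from a script. Its argument "motion" is a list of rows, each an object with "gripper": the opening, from -1 (shut) to 1 (fully open); "offset": the shift along the tool's x, y, z in units of 0.15 m (1.0 is 0.15 m), a list of three; "twist": the turn about the tool's z in units of 180 degrees (1.0 is 180 degrees). A call has 1 to 5 rows; each row shifts and turns the commanded pose from where the row before left it, along the tool's axes as they then stand; what a row does not reach is not made up. A row lasts 1/8 s, in which the tool goes at most 62.5 mm and 10.7 degrees, less where a joint would pass 70% of its speed; a pose out of reach is approached as far as the arm can. A call with a number of a shift or a turn outside -1 to 1 is refused whole. A call with a gripper value outside its range is refused whole. The fingers move at their own pace and stop on an object; "newtons" is the grip in N (left out, the last holds). Time passes only in rows, so rows that do not move let the fingers close. It gives the time, the measured TCP pose, the force, the opening and the grip force at its end, in the units of the state.
- manip.get_obs(): the state, without advancing time (a new reading comes with each control period).
- manip.grab_frame(name): name is "side" or "top" or "wrist"; returns the picture (400x640x3 uint8, red, green, blue); there is no depth.
- manip.camera_params(name): a dict with "fx", "fy", "cx", "cy" (pixels), "R" (3x3) and "t" (3): a world point X has camera coordinates R X + t; the wrist camera has in their place "hand_eye" (4x4, takes a point from camera to tool coordinates, whose origin is the TCP and whose axes are the flange's). Camera axes: x right, y down, z forward; pixel columns grow to the right and rows downward; lengths in m; the calibration is good to about 2 mm. The wrist camera is an equidistant fisheye: a pixel r from the principal point sees the ray r / f radians off the axis. A picture is of the moment at which its call begins: read the wrist's pose just before it. camera_params takes no time and is no camera call.
- manip.hand_in(): hands the job in; it is judged then, once.
The state is a dict: "time_s": time; "joints": joint angles; "qvel": joint speeds; "effort": joint torques, N m; "tcp_pos": TCP position; "tcp_rot": TCP orientation; "ft_force": force on the tool from outside, world axes, zero at the start; "wrist_torque": the same for the moment, N m; "width": finger opening in m; "grip_force": force on a finger pad.
Only numpy, scipy, OpenCV 4.12 (cv2) and the standard library are available. Lean on these libraries where they do the work, as an engineer would, in place of code of your own. Each camera call takes 0.05 s, during which the arm holds its last target. There are 200 camera calls.

TASK

Open the small white sample incubator: turn the red key in its lid a full quarter turn clockwise to release the cam latch, then take the orange grip of the stay bar on its side and swing the bar up, past its over-centre point to its end stop, so that the lid stands open by itself when you let go. Leave the key turned, and do not knock over or shift the beaker, the reagent bottle and the pipette-tip box standing around.

Things in the scene. Friction and masses are not known exactly. Their poses are not given: they have to be found in the camera images.
- housing: White instrument housing fixed on the bench, 260 (x) x 240 (y) x 98 mm high, blue front panel on its -x face, towards the robot. Origin: centre of its underside; x to its back, y to its left, z up. Its lid (top 112 mm above the bench when shut) is hinged along y at the back, axis at x = +120, z = 100 mm, and overlaps the sides to y = +-129 mm. The stay bar is on its +y side.
- key_grip (a point): Middle of the red key bow, upright on the lid near its front edge: flat bow 36 mm long, 10 mm thick, 26 mm high; this point is 27 mm above the lid top (bow 14 to 40 mm above it); below it a 24 mm wide collar, 6 mm high. The turning axis is vertical through this point while the lid is shut. x axis: along the bow's length, y across its thickness.
- key (a joint): Key angle, rad: 0 locked (bow along the housing's x), grows clockwise seen from above, stop at 1.571 (bow along the housing's y). Starts between 0 and 0.25. The cam holds the lid down until about 1.2. Stays where it is left; turning takes about 0.06 N m.
- stay_pivot (a point): Pivot of the stay bar on the housing's left side, at x = -80, y = +136, z = +100 mm of the housing; the pivot axis is along the housing's y. A steel bracket around it reaches out to y = +150, and with its stop pin up to z = 140 mm.
- stay_grip (a point): Middle of the orange round hand grip at the stay bar's free end, 120 mm from the pivot: 16 mm across, 60 mm long, level along the housing's y, outward; this point is 50 mm out from the bar, at y = +186 mm of the housing (grip +156 to +216), then a black disc 22 mm across. It turns with the bar. At the start the bar lies level, grip behind the pivot (+x), 100 mm above the bench.
- stay (a joint): Bar angle, rad: 0 level, pointing to the housing's back; grows as the grip swings up and to the front; stop at 1.257. Its roller runs in a rail on the lid's edge, so it lifts the lid: 6 to 10 N at the grip at first, nothing at over-centre (0.93). Released below that, bar and lid fall shut; beyond it the lid's weight holds the bar on its stop with about 1 N.
- lid (a joint): Lid angle, rad: 0 shut, grows as it opens; highest (0.64) at the stay's over-centre point, 0.61 with the stay on its stop. The lid weighs about 0.5 kg and is held down by the cam latch until the key is turned.
- beaker: Glass beaker, 68 mm across, 90 mm high, loose; origin at the centre of its underside. Leave alone.
- reagent: White reagent bottle with blue cap, 60 mm across, 140 mm high, loose; origin at the centre of its underside. Leave alone.
- tipbox: White pipette-tip box with blue cover, 104 x 74 x 63 mm high, loose; origin at the centre of its underside. Leave alone.

How it is judged:
By the outcome, as a careful person would: the job done as asked, in the order asked, and still so for the second after the job is handed in, with the robot touching nothing.
It also fails if it takes over 54 s, if anything falls off the work surface, if the arm or the gripper's body presses on something with over 40 N, if the wrist force passes 120 N, or if a joint passes its speed limit or range.

## Working session

There is one attempt and no reset: what is moved stays moved. The work goes in short steps, Python scripts to look and compute and a tool call to move; the robot and the scene stay as the last step left them, time stands still between calls to the robot, and variables do not carry over. Pictures are saved under pics/ and viewed, at most 10 in all, crops included, and the job is handed in when it is done.

Besides the shell and the picture viewer there is one more tool, called after ">>>" as a command line: name --argument value ..., lists and objects as JSON in quotes. servo_tool: Moves the arm, as the interface text tells. Its arguments: {"type":"object","properties":{"motion":{"type":"array","items":{"type":"object","properties":{"gripper":{"type":"number"},"offset":{"type":"array","items":{"type":"number"}},"twist":{"type":"number"}}}},"newtons":{"type":"number"}},"required":["motion"]}

```bash
mkdir -p pics; ls
python3 - <<'E'
from rig import manip
import cv2,numpy as np
o=manip.get_obs()
print({k:np.round(o[k],3) for k in o}, manip.grasp_offset)
ims=[]
for n in("side","top"):
    im=manip.grab_frame(n); cv2.imwrite(f"pics/{n}.png",im[:,:,::-1]); 
    p=manip.camera_params(n); print(n,p["fx"],p["cx"],p["cy"],"pos",-np.array(p["R"]).T@p["t"])
    ims.append(im)
E
```

```text
pics
{'time_s': np.float64(0.0), 'joints': array([-1.021,  0.502, -0.427,  1.551,  0.221,  1.138, -0.21 ]), 'qvel': array([ 0.001,  0.   , -0.001, -0.001,  0.001, -0.001,  0.   ]), 'effort': array([-0.0000e+00, -5.6661e+01, -5.8160e+00, -2.7911e+01, -6.9000e-02,
        3.1000e-02,  0.0000e+00]), 'tcp_pos': array([0.184, 0.623, 0.226]), 'tcp_rot': array([-3.14 , -0.   ,  2.855]), 'ft_force': array([ 0.166, -0.174, -0.441]), 'wrist_torque': array([0.04 , 0.028, 0.011]), 'grip_force': np.float64(0.0), 'width': np.float64(0.092)} -0.0188
side 415.7266035527951 318.49715011377714 195.51741713824973 pos [0.35878527 0.88906646 0.64585735]
top 492.55829041506706 317.4218507816441 203.37501332317615 pos [ 0.4116226  -0.02624092  1.26626457]
```

View pics/side.png

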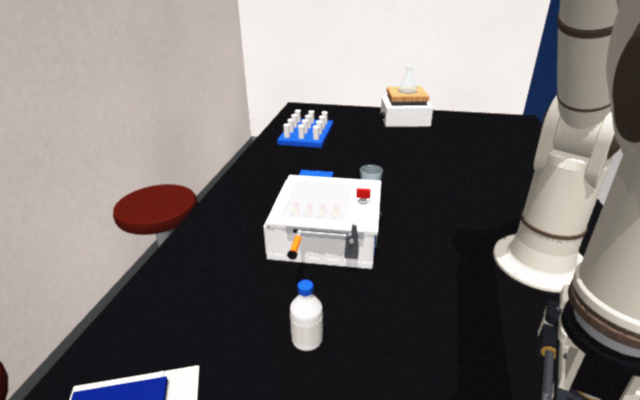

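View pics/top.png

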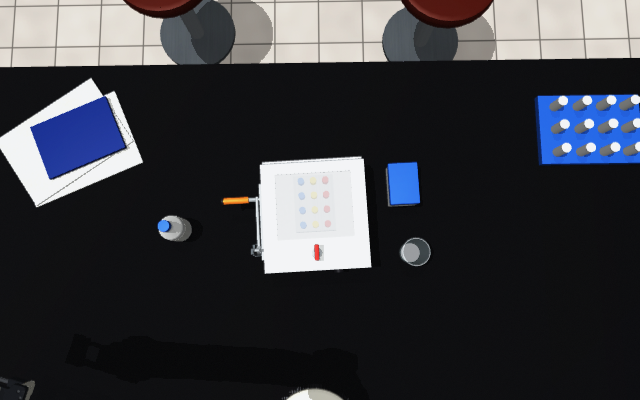

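The side view shows the red key at (363,194), the orange grip at (294,246) and the bottle at (306,315). In the top view (up is +x, left is +y), the lid spans (260..371,157..272), the key is at (317,252), the grip runs (223..250,200), the bottle cap is at (164,226), and the beaker is at (415,251).

```bash
cat > h.py <<'E'
import cv2,numpy as np
from rig import manip
def ray(n,u,v):
    p=manip.camera_params(n);R=np.array(p["R"]);d=R.T@np.array([(u-p["cx"])/p["fx"],(v-p["cy"])/p["fy"],1.])
    return -R.T@np.array(p["t"]),d/np.linalg.norm(d)
def plane(n,u,v,z):
    c,d=ray(n,u,v);return c+d*(z-c[2])/d[2]
def tri(a,b):
    A=np.zeros((3,3));y=np.zeros(3)
    for c,d in(a,b):
        P=np.eye(3)-np.outer(d,d);A+=P;y+=P@c
    x=np.linalg.solve(A,y);return x,[np.linalg.norm((np.eye(3)-np.outer(d,d))@(x-c)) for c,d in(a,b)]
def blob(im,kind,box):
    h=cv2.cvtColor(im,cv2.COLOR_RGB2HSV).astype(int);H,S,V=h[...,0],h[...,1],h[...,2]
    m={"red":((H<6)|(H>172))&(S>150)&(V>100),"orange":(H>=7)&(H<22)&(S>150)&(V>100),
       "white":(S<40)&(V>185),"blue":(H>100)&(H<125)&(S>120)&(V>90)}[kind]
    k=np.zeros_like(m);x0,y0,x1,y1=box;k[y0:y1,x0:x1]=1;m=(m&k).astype(np.uint8)
    c=max(cv2.findContours(m,cv2.RETR_EXTERNAL,cv2.CHAIN_APPROX_NONE)[0],key=cv2.contourArea)
    ys,xs=np.nonzero(m);return np.array([xs.mean(),ys.mean()]),c,m
E
python3 - <<'E'
from h import *
np.set_printoptions(precision=4,suppress=True)
t=cv2.imread("pics/top.png")[:,:,::-1].copy();s=cv2.imread("pics/side.png")[:,:,::-1].copy()
rt,ct,_=blob(t,"red",(290,235,345,270));rs,_,_=blob(s,"red",(345,180,380,205))
print("key",rt,rs,tri(ray("top",*rt),ray("side",*rs)),plane("top",*rt,.139)); print(cv2.minAreaRect(ct))
ot,ct,_=blob(t,"orange",(210,190,262,212));os_,_,_=blob(s,"orange",(280,225,310,260))
print("grip",tri(ray("top",*ot),ray("side",*os_)),plane("top",*ot,.1))
vx,vy,x0,y0=cv2.fitLine(ct,cv2.DIST_L2,0,.01,.01).ravel();a=plane("top",x0-10*vx,y0-10*vy,.1);b=plane("top",x0+10*vx,y0+10*vy,.1);print("grip dir",np.degrees(np.arctan2(*(a-b)[1::-1])))
_,c,_=blob(t,"white",(255,150,378,280))
r=cv2.minAreaRect(c);B=cv2.boxPoints(r);W=np.array([plane("top",*q,.112) for q in B]);print("lid",W,W.mean(0),np.linalg.norm(W-np.roll(W,1,0),axis=1))
q=cv2.approxPolyDP(cv2.convexHull(c),4,True)[:,0];print(q.tolist(),[plane("top",*map(float,p),.112)[:2].round(4).tolist() for p in q])
bt,_,_=blob(t,"blue",(150,215,180,238));bs,_,_=blob(s,"blue",(295,275,318,296));print("cap",tri(ray("top",*bt),ray("side",*bs)))
_,c,_=blob(t,"blue",(380,155,425,212));print("tip",plane("top",*cv2.minAreaRect(c)[0],.063))
print("beaker",plane("top",415,251,.09))
E
```

```text
key [316.5 252. ] [363.0541 192.8559] (array([ 0.4361, -0.012 ,  0.1375]), [np.float64(0.000500775663152455), np.float64(0.0005007756631524051)]) [ 0.4366 -0.012   0.139 ]
((316.5, 252.0), (14.0, 3.0), 90.0)
grip (array([0.5615, 0.1797, 0.104 ]), [np.float64(0.0010308808245090052), np.float64(0.0010308808245089222)]) [0.5631 0.1806 0.1   ]
grip dir 92.55742451278051
lid [[ 0.6513  0.1386  0.112 ]
 [ 0.6634 -0.128   0.112 ]
 [ 0.4015 -0.1369  0.112 ]
 [ 0.3895  0.1225  0.112 ]] [ 0.5264 -0.001   0.112 ] [0.2623 0.2669 0.262  0.2597]
[[363, 159], [370, 266], [265, 273], [255, 199], [260, 165]] [[0.6565, -0.1252], [0.4033, -0.1355], [0.3901, 0.1086], [0.5638, 0.1324], [0.6455, 0.1207]]
cap (array([0.5015, 0.3421, 0.1339]), [np.float64(0.0007624574528445863), np.float64(0.0007624574528445968)])
tip [ 0.6051 -0.2269  0.063 ]
beaker [ 0.4371 -0.2451  0.09  ]
```

>>> servo_tool --motion '[{"gripper": 1, "offset": [0, 0, 0], "twist": -0.059}, {"gripper": 1, "offset": [-0.25, -0.32, 0], "twist": 0}, {"gripper": 1, "offset": [-0.25, -0.32, 0], "twist": 0}, {"gripper": 1, "offset": [-0.25, -0.32, 0], "twist": 0}, {"gripper": 1, "offset": [-0.25, -0.32, 0], "twist": 0}]' --newtons 30

```text
time_s: 0.72
tcp_pos: [0.3144, 0.4152, 0.2264]
tcp_rot: [-3.141, -0.0, 3.04]
ft_force: [0.7, -0.1, -0.0]
width: 0.092
grip_force: 0.0
```

>>> servo_tool --motion '[{"gripper": 1, "offset": [-0.16, -0.38, 0], "twist": 0}, {"gripper": 1, "offset": [-0.16, -0.38, 0], "twist": 0}, {"gripper": 1, "offset": [-0.16, -0.38, 0], "twist": 0}, {"gripper": 1, "offset": [-0.16, -0.38, 0], "twist": 0}, {"gripper": 1, "offset": [-0.16, -0.38, 0], "twist": 0}]'

```text
time_s: 1.35
tcp_pos: [0.4043, 0.1195, 0.2268]
tcp_rot: [3.141, 0.0, 3.04]
ft_force: [1.5, -0.2, -0.1]
width: 0.0917
grip_force: 0.0
```

>>> servo_tool --motion '[{"gripper": 1, "offset": [-0.1, -0.28, 0], "twist": 0}, {"gripper": 1, "offset": [-0.1, -0.28, 0], "twist": 0}, {"gripper": 1, "offset": [-0.1, -0.28, 0], "twist": 0}, {"gripper": 1, "offset": [0, 0, 0], "twist": 0}]'

```text
time_s: 1.85
tcp_pos: [0.4363, -0.0118, 0.2265]
tcp_rot: [-3.141, -0.0, 3.034]
ft_force: [0.4, 1.3, 0.2]
width: 0.0919
grip_force: 0.0
```

```bash
cat >> h.py <<'E'
from scipy.spatial.transform import Rotation as Rot
def wray(o,u,v):
    p=manip.camera_params("wrist");r=np.array([(u-p["cx"]),(v-p["cy"])]);n=np.hypot(*r)+1e-9;th=n/p["fx"]
    d=np.append(np.sin(th)*r/n,np.cos(th));T=np.array(p["hand_eye"]);R=Rot.from_euler("xyz",o["tcp_rot"]).as_matrix()
    return R@T[:3,3]+o["tcp_pos"],R@T[:3,:3]@d
def wplane(o,u,v,z):
    c,d=wray(o,u,v);return c+d*(z-c[2])/d[2]
E
python3 - <<'E'
from h import *
import json
o=manip.get_obs();im=manip.grab_frame("wrist");cv2.imwrite("pics/w1.png",im[:,:,::-1])
json.dump({k:np.array(o[k]).tolist() for k in("tcp_pos","tcp_rot","joints")},open("o1.json","w"))
print(np.round(o["joints"],3),np.round(o["tcp_pos"],4),manip.camera_params("wrist"))
E
```

```text
[ 0.029  0.088 -0.068  2.068  0.008  0.986  1.42 ] [ 0.4363 -0.0118  0.2265] {'fx': 309.70691628693146, 'fy': 309.70691628693146, 'cx': 319.6266897967384, 'cy': 199.71541281414926, 'hand_eye': array([[ 2.25143831e-04, -9.59670904e-01, -2.81125783e-01,
         7.63742178e-02],
       [ 9.99999450e-01,  5.03917253e-04, -9.19342993e-04,
         1.79414122e-04],
       [ 1.02393085e-03, -2.81125421e-01,  9.59670490e-01,
        -1.58033357e-01],
       [ 0.00000000e+00,  0.00000000e+00,  0.00000000e+00,
         1.00000000e+00]])}
```

View pics/w1.png

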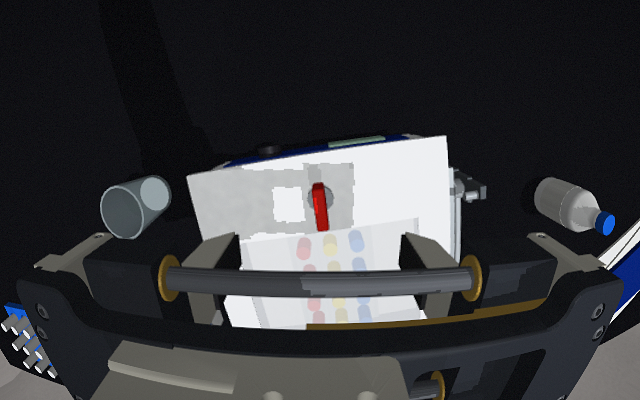

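The wrist view shows the red key bow running (316,185)–(322,228). The lid's front edge runs (188,176)–(446,137), the beaker is at (138,205), and the bottle is on the right.

Run:
```python
from h import *
import json
np.set_printoptions(precision=4,suppress=True)
o={k:np.array(v) for k,v in json.load(open("o1.json")).items()}
im=cv2.imread("pics/w1.png")[:,:,::-1].copy()
m,c,_=blob(im,"red",(300,175,340,235))
print(m,c[:,0].min(0),c[:,0].max(0))
for z in(.126,.139,.152):
    P=np.array([wplane(o,*map(float,q),z)[:2] for q in c[:,0]]).astype(np.float32)
    r=cv2.minAreaRect((P*1000));l=cv2.fitLine(P,cv2.DIST_L2,0,.01,.01).ravel()
    print(z,r,"line deg",np.degrees(np.arctan2(l[1],l[0])),P.mean(0))
a,b=wplane(o,188,176,.112),wplane(o,446,137,.112);d=b-a;print("front",a,b,np.linalg.norm(d),"yaw",np.degrees(np.arctan2(-d[0],d[1])))
```

```text
[319.9646 208.9417] [312 189] [327 230]
0.126 ((444.90606689453125, -12.530377388000488), (38.576263427734375, 10.494863510131836), 1.9124189615249634) line deg 1.2733122 [ 0.4444 -0.0125]
0.139 ((440.6612243652344, -12.066036224365234), (36.63665008544922, 9.967182159423828), 1.912419319152832) line deg 1.2733053 [ 0.4402 -0.0121]
0.152 ((436.41644287109375, -11.601699829101562), (34.6970100402832, 9.43950080871582), 1.9124178886413574) line deg 1.2733166 [ 0.436  -0.0116]
front [ 0.4028 -0.1351  0.112 ] [0.3921 0.1105 0.112 ] 0.24577190850200084 yaw 2.5014410422931532
```

>>> servo_tool --motion '[{"gripper": 1, "offset": [0, 0, 0.2], "twist": -0.043}, {"gripper": 1, "offset": [0, 0, 0.25], "twist": 0}, {"gripper": 1, "offset": [0, 0, 0.24], "twist": 0}, {"gripper": 1, "offset": [0, 0, 0], "twist": 0}, {"gripper": -1, "offset": [0, 0, 0], "twist": 0}]' --newtons 25

```text
time_s: 2.52
tcp_pos: [0.4367, -0.0074, 0.1241]
tcp_rot: [3.141, 0.001, -3.107]
ft_force: [-0.1, -0.0, 0.5]
width: 0.0858
grip_force: 0.0
```

>>> servo_tool --motion '[{"gripper": -1, "offset": [0, 0, 0], "twist": 0}, {"gripper": -1, "offset": [0, 0, 0], "twist": 0}, {"gripper": -1, "offset": [0, 0, 0], "twist": 0}, {"gripper": -1, "offset": [0, 0, 0], "twist": 0}, {"gripper": -1, "offset": [0, 0, 0], "twist": 0}]'

```text
time_s: 3.15
tcp_pos: [0.4362, -0.0084, 0.1232]
tcp_rot: [3.142, 0.0, -3.108]
ft_force: [-0.2, 0.4, -0.5]
width: 0.0362
grip_force: 0.0
```

>>> servo_tool --motion '[{"gripper": -1, "offset": [0, -0.023, 0], "twist": 0}, {"gripper": -1, "offset": [0, 0, 0], "twist": 0}, {"gripper": -1, "offset": [0, 0, 0], "twist": 0}, {"gripper": -1, "offset": [0, 0, 0], "twist": 0}, {"gripper": -1, "offset": [0, 0, 0], "twist": 0}]'

```text
time_s: 3.78
tcp_pos: [0.4362, -0.0117, 0.1232]
tcp_rot: [3.142, -0.0, -3.108]
ft_force: [-0.0, 0.4, 0.6]
width: 0.01
grip_force: 25.0
```

>>> servo_tool --motion '[{"gripper": -1, "offset": [0, 0, 0], "twist": 0.05}, {"gripper": -1, "offset": [0, 0, 0], "twist": 0.05}, {"gripper": -1, "offset": [0, 0, 0], "twist": 0.05}, {"gripper": -1, "offset": [0, 0, 0], "twist": 0.05}, {"gripper": -1, "offset": [0, 0, 0], "twist": 0.05}]'

```text
time_s: 4.4
tcp_pos: [0.4367, -0.0106, 0.1232]
tcp_rot: [3.14, -0.0, 2.386]
ft_force: [1.0, 2.9, -2.4]
width: 0.0095
grip_force: 25.0
```

>>> servo_tool --motion '[{"gripper": -1, "offset": [0, 0, 0], "twist": 0.05}, {"gripper": -1, "offset": [0, 0, 0], "twist": 0.05}, {"gripper": -1, "offset": [0, 0, 0], "twist": 0.05}, {"gripper": -1, "offset": [0, 0, 0], "twist": 0.05}, {"gripper": -1, "offset": [0, 0, 0], "twist": 0}]'

```text
time_s: 5.03
tcp_pos: [0.4375, -0.0102, 0.1233]
tcp_rot: [3.139, -0.001, 1.761]
ft_force: [2.7, 4.0, -4.3]
width: 0.0096
grip_force: 25.0
```

>>> servo_tool --motion '[{"gripper": -1, "offset": [0, 0, 0], "twist": 0.025}, {"gripper": -1, "offset": [0, 0, 0], "twist": 0.02}, {"gripper": -1, "offset": [0, 0, 0], "twist": 0}]'

```text
time_s: 5.4
tcp_pos: [0.4377, -0.0102, 0.1233]
tcp_rot: [3.139, -0.001, 1.621]
ft_force: [4.4, 4.7, -5.1]
width: 0.0101
grip_force: 25.0
```

```bash
python3 -c "
from rig import manip
o=manip.get_obs();print(o['wrist_torque'],o['tcp_rot'],o['tcp_pos'],o['ft_force'])"
```

```text
[ 0.84739394 -0.73937539 -0.06430693] [ 3.13882542e+00 -1.18382010e-03  1.62103458e+00] [ 0.43774043 -0.01018078  0.12333603] [ 4.38184969  4.67941716 -5.09785985]
```

>>> servo_tool --motion '[{"gripper": -1, "offset": [0, 0, 0], "twist": 0.015}, {"gripper": -1, "offset": [0, 0, 0], "twist": 0.01}, {"gripper": -1, "offset": [0, 0, 0], "twist": 0}]'

```text
time_s: 5.78
tcp_pos: [0.4378, -0.0102, 0.1234]
tcp_rot: [3.139, -0.001, 1.545]
ft_force: [3.5, 3.6, -4.8]
width: 0.0106
grip_force: 26.4
```

```bash
python3 -c "
from rig import manip
o=manip.get_obs();print(o['wrist_torque'],o['tcp_rot'],o['tcp_pos'],o['ft_force'])"
```

```text
[ 0.67520085 -0.79314019  0.62655466] [ 3.13890576e+00 -8.42096483e-04  1.54492114e+00] [ 0.43775571 -0.01023968  0.1233552 ] [ 3.45866534  3.56040976 -4.79184836]
```

>>> servo_tool --motion '[{"gripper": 1, "offset": [0, 0, 0], "twist": 0}, {"gripper": 1, "offset": [0, 0, 0], "twist": 0}, {"gripper": 1, "offset": [0, 0, 0], "twist": 0}, {"gripper": 1, "offset": [0, 0, -0.3], "twist": 0}, {"gripper": 1, "offset": [0, 0, -0.35], "twist": -0.02}]'

```text
time_s: 6.4
tcp_pos: [0.4351, -0.0121, 0.221]
tcp_rot: [-3.138, 0.001, 1.605]
ft_force: [0.9, 0.1, 0.4]
width: 0.0561
grip_force: 0.0
```

Run:
```python
from h import *
import json
o=manip.get_obs();im=manip.grab_frame("wrist");cv2.imwrite("pics/w2.png",im[:,:,::-1])
print(np.round(o["joints"],3),np.round(o["tcp_pos"],4),np.round(o["tcp_rot"],4))
try:
    for kind in("red","orange"):
        m,c,_=blob(im,kind,(0,0,640,400))
        z={"red":.139,"orange":.1}[kind]
        P=np.array([wplane(o,*map(float,q),z)[:2] for q in c[:,0]]).astype(np.float32)
        l=cv2.fitLine(P,cv2.DIST_L2,0,.01,.01).ravel();print(kind,len(c),m,np.degrees(np.arctan2(l[1],l[0])),cv2.minAreaRect(P*1000))
except Exception as e: print(e)
```

```text
[-0.232  0.09   0.21   2.083 -0.022  0.974  0.023] [ 0.4351 -0.0121  0.221 ] [-3.1385e+00  5.0000e-04  1.6053e+00]
red 124 [323.33027523 207.1853211 ] -87.66025 ((437.27783203125, -12.76496696472168), (9.659339904785156, 40.28279113769531), 2.5156242847442627)
orange 97 [411.95878788 112.30787879] 88.850716 ((564.3286743164062, 169.81851196289062), (17.55902862548828, 37.857398986816406), 2.9428532123565674)
```

View pics/w2.png

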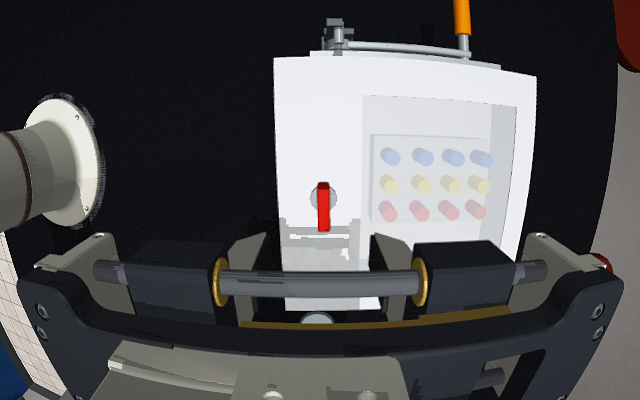

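The key now lies across at (323,207) with direction 92.3°, which is along the housing's y, so it is at its stop. The orange grip is at (462,15), cut off by the top edge.

>>> servo_tool --motion '[{"gripper": 1, "offset": [0.32, 0.22, 0], "twist": -0.003}, {"gripper": 1, "offset": [0.32, 0.22, 0], "twist": 0}, {"gripper": 1, "offset": [0.32, 0.22, 0], "twist": 0}, {"gripper": 1, "offset": [0.32, 0.22, 0], "twist": 0}, {"gripper": 1, "offset": [0, 0, 0], "twist": 0}]'

```text
time_s: 7.08
tcp_pos: [0.561, 0.1908, 0.2198]
tcp_rot: [-3.141, -0.002, 1.62]
ft_force: [-0.7, -0.7, -0.2]
width: 0.0921
grip_force: 0.0
```

Run:
```python
from h import *
o=manip.get_obs();im=manip.grab_frame("wrist");cv2.imwrite("pics/w3.png",im[:,:,::-1])
print(np.round(o["joints"],3),np.round(o["tcp_pos"],4),np.round(o["tcp_rot"],4))
m,c,_=blob(im,"orange",(250,100,400,260))
P=np.array([wplane(o,*map(float,q),.1)[:2] for q in c[:,0]]).astype(np.float32)
l=cv2.fitLine(P,cv2.DIST_L2,0,.01,.01).ravel();print(m,c[:,0].min(0),c[:,0].max(0),np.degrees(np.arctan2(l[1],l[0])),cv2.minAreaRect(P*1000))
```

```text
[-0.442  0.371  0.09   1.723 -0.04   1.049 -0.29 ] [0.561  0.1908 0.2198] [-3.1415e+00 -2.1000e-03  1.6203e+00]
[322.44660194 209.97572816] [314 176] [331 237] -87.25715 ((563.9328002929688, 178.0679931640625), (16.11320686340332, 60.56203842163086), 2.545624017715454)
```

View pics/w3.png

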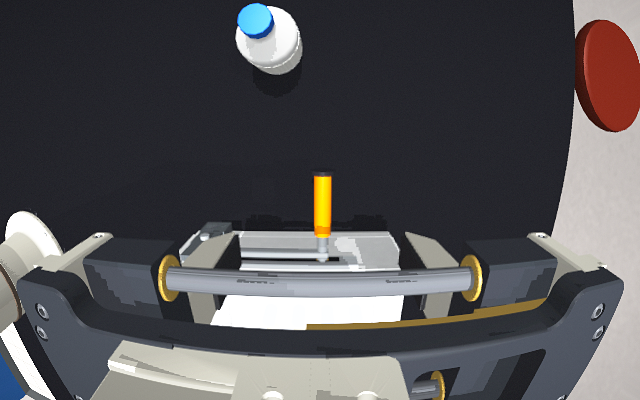

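The orange grip is visible in full, (314..331,176..237), centred between the fingers, with the bottle clear at (270,40). Its centre is at (0.5635, 0.1795) and its yaw is 2.5°.

>>> servo_tool --motion '[{"gripper": 1, "offset": [-0.04, 0.013, 0.31], "twist": 0}, {"gripper": 1, "offset": [0, 0, 0.31], "twist": 0}, {"gripper": 1, "offset": [0, 0, 0.31], "twist": 0}, {"gripper": 1, "offset": [0, 0, 0], "twist": 0}, {"gripper": 1, "offset": [0, 0, 0], "twist": 0}]' --newtons 40

```text
time_s: 7.75
tcp_pos: [0.5635, 0.1788, 0.0828]
tcp_rot: [3.14, -0.0, 1.613]
ft_force: [0.6, 0.6, 0.5]
width: 0.0916
grip_force: 0.0
```

>>> servo_tool --motion '[{"gripper": -1, "offset": [0, 0, 0], "twist": 0}, {"gripper": -1, "offset": [0, 0, 0], "twist": 0}, {"gripper": -1, "offset": [0, 0, 0], "twist": 0}, {"gripper": -1, "offset": [0, 0, 0], "twist": 0}, {"gripper": -1, "offset": [0, 0, 0], "twist": 0}]'

```text
time_s: 8.38
tcp_pos: [0.5625, 0.1795, 0.0812]
tcp_rot: [-3.142, -0.0, 1.614]
ft_force: [0.3, 0.1, -0.5]
width: 0.0462
grip_force: 0.0
```

>>> servo_tool --motion '[{"gripper": -1, "offset": [0, 0, 0], "twist": 0}, {"gripper": -1, "offset": [0, 0, 0], "twist": 0}, {"gripper": -1, "offset": [0, 0, 0], "twist": 0}, {"gripper": -1, "offset": [0, 0, 0], "twist": 0}, {"gripper": -1, "offset": [0, 0, 0], "twist": 0}]'

```text
time_s: 9.0
tcp_pos: [0.564, 0.1796, 0.0813]
tcp_rot: [3.139, -0.0, 1.614]
ft_force: [5.0, 1.2, -4.1]
width: 0.0147
grip_force: 40.0
```

>>> servo_tool --motion '[{"gripper": -1, "offset": [0, -0.006, -0.1], "twist": 0}, {"gripper": -1, "offset": [0, -0.019, -0.099], "twist": 0}, {"gripper": -1, "offset": [0, 0, 0], "twist": 0}]'

```text
time_s: 9.38
tcp_pos: [0.5605, 0.1795, 0.1117]
tcp_rot: [3.138, -0.001, 1.614]
ft_force: [8.1, 1.0, -7.0]
width: 0.0149
grip_force: 40.0
```

Run:
```python
from h import *
o=manip.get_obs();print(np.round(o["tcp_pos"],4),np.round(o["ft_force"],1),np.round(o["wrist_torque"],2))
im=manip.grab_frame("side");c=cv2.resize(im[170:300,230:430],(800,520),interpolation=cv2.INTER_CUBIC);cv2.imwrite("pics/s2.png",c[:,:,::-1])
```

```text
[0.5605 0.1795 0.1117] [ 8.1  1.  -7. ] [ 0.09 -1.57 -0.02]
```

View pics/s2.png

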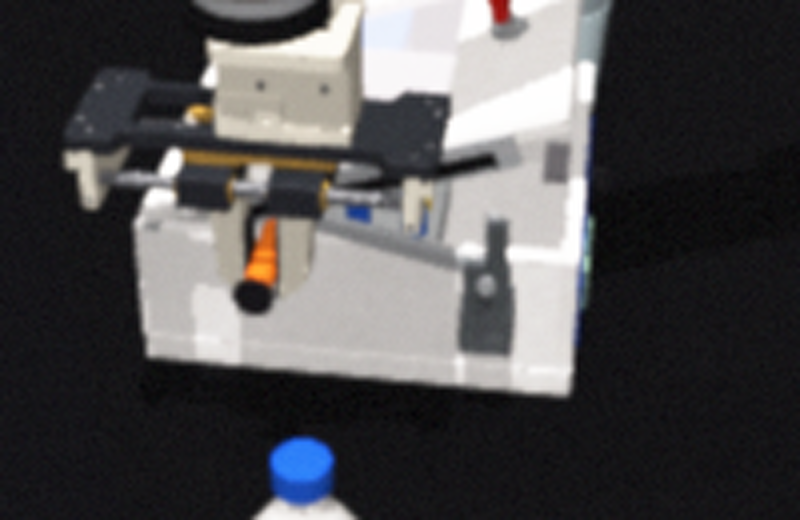

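The grip is held, the bar is rising and the lid is opening, so the latch has released. I'll continue along the arc.

>>> servo_tool --motion '[{"gripper": -1, "offset": [0, -0.03, -0.096], "twist": 0}, {"gripper": -1, "offset": [0, -0.042, -0.091], "twist": 0}, {"gripper": -1, "offset": [0, -0.053, -0.085], "twist": 0}, {"gripper": -1, "offset": [0, 0, 0], "twist": 0}]'

```text
time_s: 9.93
tcp_pos: [0.5429, 0.1786, 0.1536]
tcp_rot: [3.135, -0.001, 1.614]
ft_force: [8.7, -0.5, -0.5]
width: 0.0149
grip_force: 40.0
```

>>> servo_tool --motion '[{"gripper": -1, "offset": [0, -0.064, -0.078], "twist": 0}, {"gripper": -1, "offset": [0, -0.073, -0.069], "twist": 0}, {"gripper": -1, "offset": [0, -0.081, -0.059], "twist": 0}, {"gripper": -1, "offset": [0, 0, 0], "twist": 0}]'

```text
time_s: 10.42
tcp_pos: [0.5127, 0.1773, 0.1866]
tcp_rot: [3.13, -0.002, 1.613]
ft_force: [8.0, -2.3, 9.1]
width: 0.0152
grip_force: 40.0
```

>>> servo_tool --motion '[{"gripper": -1, "offset": [0, -0.086, -0.054], "twist": 0}, {"gripper": -1, "offset": [0, -0.09, -0.044], "twist": 0}, {"gripper": -1, "offset": [0, 0, 0], "twist": 0}]'

```text
time_s: 10.8
tcp_pos: [0.4854, 0.1763, 0.2013]
tcp_rot: [3.131, -0.002, 1.613]
ft_force: [5.6, -3.2, 12.5]
width: 0.0149
grip_force: 40.0
```

>>> servo_tool --motion '[{"gripper": -1, "offset": [0, -0.03, -0.01], "twist": 0}, {"gripper": -1, "offset": [0, 0, 0], "twist": 0}, {"gripper": -1, "offset": [0, 0, 0], "twist": 0}]'

```text
time_s: 11.18
tcp_pos: [0.4816, 0.1761, 0.2025]
tcp_rot: [3.131, -0.002, 1.613]
ft_force: [6.3, -1.7, 13.2]
width: 0.0151
grip_force: 40.0
```

>>> servo_tool --motion '[{"gripper": -1, "offset": [0, -0.03, -0.009], "twist": 0}, {"gripper": -1, "offset": [0, 0, 0], "twist": 0}]'

```text
time_s: 11.42
tcp_pos: [0.4809, 0.1762, 0.203]
tcp_rot: [3.124, -0.003, 1.612]
ft_force: [21.4, 0.7, -6.1]
width: 0.0147
grip_force: 40.0
```

>>> servo_tool --motion '[{"gripper": -1, "offset": [0, -0.03, -0.008], "twist": 0}, {"gripper": -1, "offset": [0, 0, 0], "twist": 0}]'

```text
time_s: 11.68
tcp_pos: [0.4806, 0.1761, 0.2034]
tcp_rot: [3.116, -0.004, 1.611]
ft_force: [38.4, 2.7, -24.8]
width: 0.0149
grip_force: 40.0
```

The bar is hard against its stop. I'll ease off the strain, release and rise.

>>> servo_tool --motion '[{"gripper": -1, "offset": [0, 0.045, 0.014], "twist": 0}, {"gripper": 1, "offset": [0, 0, 0], "twist": 0}, {"gripper": 1, "offset": [0, 0, 0], "twist": 0}, {"gripper": 1, "offset": [0, 0, 0], "twist": 0}, {"gripper": 1, "offset": [0, 0, 0], "twist": 0}]'

```text
time_s: 12.3
tcp_pos: [0.473, 0.1756, 0.1986]
tcp_rot: [-3.139, 0.001, 1.614]
ft_force: [0.1, 0.0, -0.4]
width: 0.0504
grip_force: 0.0
```

>>> servo_tool --motion '[{"gripper": 1, "offset": [0, 0, 0], "twist": 0}, {"gripper": 1, "offset": [0, 0, 0], "twist": 0}, {"gripper": 1, "offset": [0, 0, -0.2], "twist": 0}, {"gripper": 1, "offset": [0, 0, -0.3], "twist": 0}, {"gripper": 1, "offset": [0, 0, -0.3], "twist": 0}]'

```text
time_s: 12.92
tcp_pos: [0.474, 0.1756, 0.3205]
tcp_rot: [-3.141, 0.0, 1.614]
ft_force: [1.8, 0.1, 0.5]
width: 0.0916
grip_force: 0.0
```

>>> servo_tool --motion '[{"gripper": 1, "offset": [0.3, 0, -0.1], "twist": 0}, {"gripper": 1, "offset": [0.3, 0, 0], "twist": 0}, {"gripper": 1, "offset": [0.3, 0, 0], "twist": 0}, {"gripper": 1, "offset": [0, 0, 0], "twist": 0}]'

```text
time_s: 13.42
tcp_pos: [0.4666, 0.315, 0.3339]
tcp_rot: [-3.14, -0.002, 1.621]
ft_force: [0.4, -0.7, -0.4]
width: 0.0921
grip_force: 0.0
```

Run:
```python
from h import *
o=manip.get_obs();print(o["time_s"],np.round(o["tcp_pos"],4),np.round(o["ft_force"],1))
s=manip.grab_frame("side");t=manip.grab_frame("top")
a=cv2.resize(s[130:350,200:440],(480,440));b=cv2.resize(t[130:300,140:440],(776,440))[:,:320] if 0 else cv2.resize(t[130:300,150:450],(800,453))
cv2.imwrite("pics/s3.png",s[100:360,180:480,::-1].repeat(2,0).repeat(2,1)[:520,:600]);cv2.imwrite("pics/t3.png",b[:,:,::-1])
```

```text
13.425 [0.4666 0.315  0.3339] [ 0.4 -0.7 -0.4]
```

View pics/s3.png

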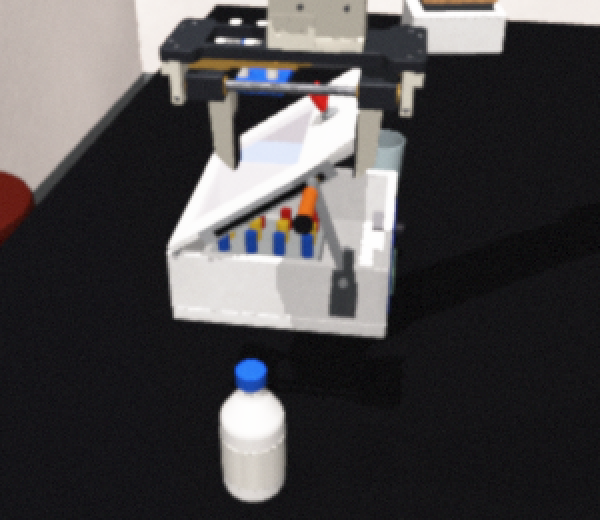

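View pics/t3.png

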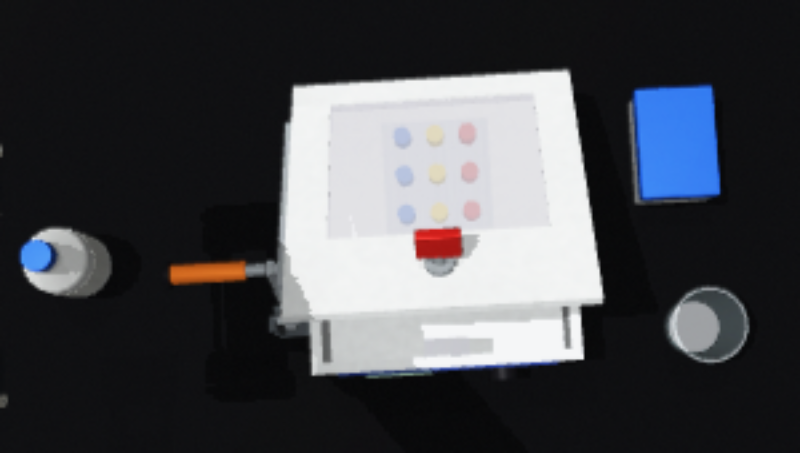

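The lid stands open with the arm clear. The bar is past centre with the grip at (307,208) in the side crop, and the key lies crosswise at (438,243) in the top crop. The beaker, bottle and tip box are where they were.

```bash
python3 -c "
from rig import manip
print(manip.hand_in())"
```

```text
the job is handed in; nothing more can be done
None
```

The incubator is open and handed in after about 13.5 s: the key is turned to its stop and left there, the stay bar was driven to its end stop, the lid stands open by itself, and the beaker, bottle and tip box look undisturbed in the final pictures.

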